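# Centre the wobbly egg cup on its drip stand

## Robot

A 6-joint arm with a two-finger parallel gripper is mounted at the origin on the work surface. World frame = base frame: x ahead of the robot, y to its left, z up, the work surface at z = 0. Lengths are in mm, angles in rad, forces in N, time in s.
With the tool pointing down it reaches from about 275 to 750 mm from the base axis. Payload 10.2 kg.
Tool frame: the origin (TCP) lies midway between the tips of the shut fingers; the grasp point (between the pads) lies 19 mm behind it; z points along the fingers, y is the line along which they close (so a half turn about z gives the same grasp; the last joint's range is limited). The gripper opens to 85 mm and grips with 20 to 120 N. Pads are 22 mm wide; open, the fingers measure 114 mm over their backs; the gripper's body (76 mm by 85 mm) begins 54 mm behind the grasp point. The pads swing forward as they close: fully open they stand 13 mm farther back than shut.
Start: joints at [0.957, 0.313, 1.498, -0, 1.331, -0.223], TCP at [200, 485.418, 202.594] pointing down, gripper open.
Joint ranges: [-2.94, 2.94], [-0.97, 2.17], [0.19, 2.56], [-1.23, 4.37], [0.02, 3.11], [-2.88, 2.88]. Speed limits (rad/s): [2.39, 2.39, 3.01, 3.14, 3.14, 3.14].

## Interface

Orientations are given as a unit quaternion [w, x, y, z].
In Python, from rig import ctrl gives the robot as it stands.
- The arm moves only by the tool send_rows, never from a script. Its argument "targets" is a list of rows, each an object with "offset": the shift along the world's x, y, z in cm, a list of three; "spin": the turn about the world's z in rad. A call has 1 to 8 rows; each row is the pose to reach, as a shift and turn from the pose commanded when the call began; what a row does not reach only later rows make up. A row lasts 1/12 s, in which the tool goes at most 41.7 mm and 7.16 degrees, less where a joint would pass 70% of its speed; a pose out of reach is approached as far as the arm can. A call with a gripper value outside its range is refused whole. "grip" is the opening, from 0 (shut) to 1 (fully open), set as the call begins (left out, the last holds). The fingers move at their own pace and stop on an object; "squeeze" is the grip in N (left out, the last holds). Time passes only in rows, so rows that repeat a pose let the fingers close. It gives the time, the measured TCP pose, the force, the opening and the grip force at its end, in the units of the state.
- ctrl.sense(): the state, without advancing time (a new reading comes with each control period).
- ctrl.capture(name): name is "scene" or "top"; returns (picture, depth): 480x640x3 uint8, red, green, blue; 480x640 float32, mm along the optical axis (not along the pixel's ray), 0 where there is no reading.
- ctrl.calibration(name): a dict with "fx", "fy", "cx", "cy" (pixels), "view" (4x4, takes a point from world to camera coordinates). Camera axes: x right, y down, z forward; pixel columns grow to the right and rows downward; lengths in mm; the calibration is good to about 2 mm. A picture is of the moment at which its call begins. calibration takes no time and is no camera call.
- ctrl.finish_job(): hands the job in; it is judged then, once.
Trained networks look in the newest picture that a camera, given by its name, has taken for a name from the list of things; names that differ only in an ending like _2 or _b are one class to them, and where a whole thing is asked for, a point or a joint stands for the part that bears it (a point fixed in the world has none). Each returns a list of dicts, best first, with "conf" (0 to 1); they miss things now and then, are a little off and sometimes report something else, mostly with a low value. They report only what shows in the picture. A call takes as long as a camera call. They do not tell look-alikes from the thing itself.
- ctrl.search_frame(camera, query): "box" ([left, top, right, bottom] in pixels, round what is visible of it).
- ctrl.place_of(camera, query): "uv" ([column, row] in pixels: a listed point, or the origin of a listed thing).
The state is a dict: "time_s": time; "joints": joint angles; "dq": joint speeds; "tau": joint torques, N m; "eef_pos": TCP position; "ee_rot": TCP orientation; "force": force on the tool from outside, world axes, zero at the start; "wrist_torque": the same for the moment, N m; "grip_width": opening from 0.0 (shut) to 1.0 (fully open); "grip_force": force on a finger pad.
Only numpy, scipy, OpenCV 4.12 (cv2) and the standard library are available. Lean on these libraries where they do the work, as an engineer would, in place of code of your own. Each camera call takes 0.05 s, during which the arm holds its last target. There are 200 camera calls.

## Task

The egg cup has been put down off-centre on its small drip stand. Nudge it to the middle of the stand with light touches of the fingertips, keeping it upright on the stand: do not grip it, lift it, tip it or knock it off, and leave the mug, tumbler and ramekin where they are. Finish with the hand clear of everything.

Things in the scene. Friction and masses are not known exactly. Their poses are not given: they have to be found in the camera images.
- egg_cup: White ceramic egg cup, 68 mm tall, 0.10-0.17 kg. Origin: centre of its underside, z up. It rests on a foot ring 36 mm across, so it tips if pushed high or pressed on the saucer. Widest part: the saucer, 72 mm across, edge 7-14 mm up: nudge it there. Stem 24 mm across; bowl from 28 mm up, rim 48 mm across. Dry friction; stops when no longer pushed. Over 5 N from the fingers is too rough.
- drip_stand: Small fixed pedestal, round about its vertical axis: steel base 120 mm across, thin column, flat round black plastic top plate 96 mm across, 12 mm thick, upper face 70 mm above the work surface. Origin: centre of its underside on the work surface; the middle of the top plate is 70 mm straight above. Its yaw means nothing.
- mug: Bystander: white mug, 88 mm tall, 76 mm across, with a handle. Origin: centre of its underside.
- tumbler: Bystander: glass tumbler, 100 mm tall, 66 mm across. Origin: centre of its underside.
- ramekin: Bystander: low white ramekin, 45 mm tall, 84 mm across. Origin: centre of its underside.
Not all that is in view belongs to the job. Leave any pink look-alike of the egg_cup alone.

How it is judged (in metres and radians):
On the way:
1. the fingers touch the egg cup (contact force between the fingers and egg_cup above 0.05 N).
At the end, for the whole second after the job is handed in: The egg cup stands upright and at rest on the stand's top plate, its axis within 6 mm of the stand's middle; mug, tumbler and ramekin are within 15 mm of where they were (horizontal distance between egg_cup and drip_stand below 0.006 m and height (world z) of egg_cup between 0.067 and 0.073 m and angle between egg_cup's own z axis and vertical below 0.05 rad and linear speed of egg_cup below 0.01 m/s and distance of each of mug, tumbler, ramekin from where it was at the start of the episode below 0.015 m); the robot touches nothing.
It fails at once if the egg cup is tipped by more than 17 degrees (angle between egg_cup's own z axis and vertical above 0.3 rad).
It fails at once if the egg cup is lifted off the stand (underside more than 10 mm above the top plate) (height (world z) of egg_cup above 0.08 m).
It fails at once if the egg cup is knocked off the stand (height (world z) of egg_cup below 0.06 m).
It fails at once if the fingers press, bang or grip the egg cup with more than 5 N (contact force between the fingers and egg_cup above 5 N).
It fails at once if a bystander is moved by more than 15 mm (distance of any of mug, tumbler, ramekin from where it was at the start of the episode above 0.015 m).
It also fails if it takes over 48 s, if anything falls off the work surface, if the arm or the gripper's body presses on something with over 40 N, if the wrist force passes 120 N, or if a joint passes its speed limit or range.

## Working session

There is one attempt and no reset: what is moved stays moved. The work goes in short steps, Python scripts to look and compute and a tool call to move; the robot and the scene stay as the last step left them, time stands still between calls to the robot, and variables do not carry over. Pictures are saved under pics/ and viewed, at most 10 in all, crops included, and the job is handed in when it is done.

Besides the shell and the picture viewer there is one more tool, called after ">>>" as name(argument=value, ...), one argument or row to a line, values as JSON. send_rows: Moves the arm, as the interface text tells. Its arguments: {"type":"object","properties":{"targets":{"type":"array"},"grip":{"type":"number"},"squeeze":{"type":"number"}},"required":["targets"]}

```bash
mkdir -p pics
python3 - <<'E'
from rig import ctrl
import cv2,numpy as np
for n in ("scene","top"):
    im,d=ctrl.capture(n); cv2.imwrite(f"pics/{n}0.png",im[:,:,::-1]); np.save(f"{n}0.npy",d)
    c=ctrl.calibration(n); print(n,c["fx"],c["cx"],c["cy"],np.round(np.array(c["view"]),3).tolist())
    for q in ("egg_cup","drip_stand","mug","tumbler","ramekin"):
        print(q,[(np.round(r["box"]).tolist(),round(r["conf"],2)) for r in ctrl.search_frame(n,q)])
print(ctrl.sense())
E
```

```text
scene 446.260601926313 319.57850022820554 242.78908115930918 [[0.471, 0.882, -0.005, -262.521], [0.695, -0.374, -0.615, -329.384], [-0.544, 0.286, -0.789, 1201.056], [0.0, 0.0, 0.0, 1.0]]
egg_cup [([282.0, 229.0, 321.0, 276.0], 0.76), ([233.0, 216.0, 272.0, 257.0], 0.71)]
drip_stand [([276.0, 255.0, 338.0, 322.0], 0.69)]
mug [([132.0, 324.0, 193.0, 390.0], 0.69)]
tumbler [([405.0, 158.0, 439.0, 209.0], 0.81)]
ramekin [([136.0, 255.0, 182.0, 302.0], 0.65)]
top 551.8791218797062 324.39975446312053 233.24477070967228 [[0.009, -1.0, 0.024, -13.921], [-0.999, -0.011, -0.053, 510.072], [0.053, -0.023, -0.998, 1043.409], [0.0, 0.0, 0.0, 1.0]]
egg_cup [([349.0, 254.0, 390.0, 289.0], 0.93), ([324.0, 180.0, 368.0, 222.0], 0.63)]
drip_stand [([313.0, 159.0, 376.0, 223.0], 0.66)]
mug [([464.0, 154.0, 518.0, 220.0], 0.74)]
tumbler [([137.0, 222.0, 185.0, 257.0], 0.88)]
ramekin [([448.0, 252.0, 492.0, 292.0], 0.82)]
{'time_s': 0.6, 'joints': array([ 9.56598101e-01,  3.12896563e-01,  1.49773311e+00,  1.88971198e-06,
        1.33099155e+00, -2.23411322e-01]), 'dq': array([-1.14767659e-03, -3.87838928e-04,  9.61013307e-05,  1.15168589e-03,
        2.68357608e-03,  3.86063247e-04]), 'tau': array([-1.06224001e-03, -4.12035584e+01, -2.59832114e+01, -1.98599414e-04,
        6.83083963e-04,  1.90690122e-05]), 'eef_pos': array([199.99405205, 485.40886954, 202.58345914]), 'ee_rot': array([-6.64752049e-06,  1.94152735e-01,  9.80971312e-01, -1.26766488e-05]), 'force': array([ 0.45272889, -0.11473747, -0.06242287]), 'wrist_torque': array([-0.02492962, -0.00288584, -0.00120968]), 'grip_force': 0.0, 'grip_width': 0.9986607852972621}
```

View pics/scene0.png

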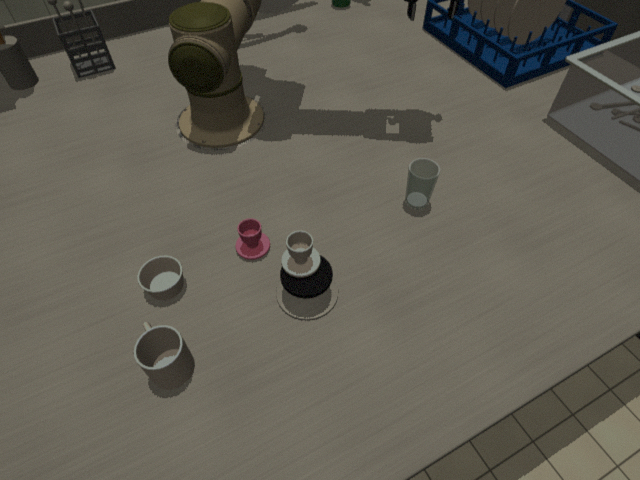

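View pics/top0.png

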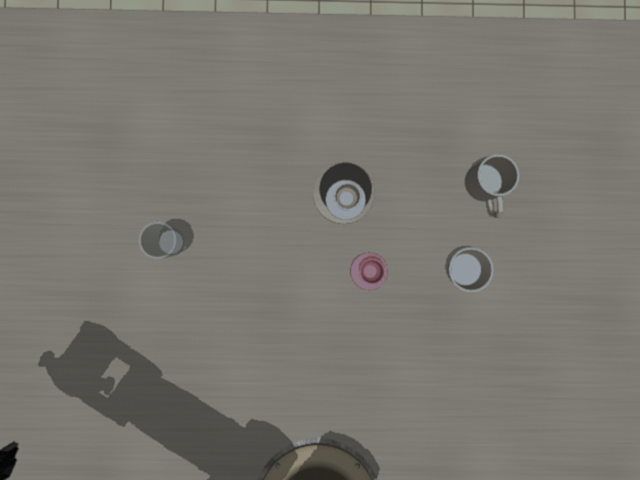

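The scene view shows the white cup on the black plate at (300,255) and the pink one on the table at (252,237). The top view shows the white cup at (346,200), off-centre towards the robot on the plate at about (346,189), and the pink one at (370,271). Two things could be taken for the egg cup: the white cup at top (346,200), and the pink cup at top (370,271), which is a decoy. I choose the white one on the stand, and I'll measure it and check a close crop.

```bash
cat > h.py <<'E'
from rig import ctrl
import cv2,numpy as np
from scipy.optimize import least_squares
def plane(n,uv,z):
    c=ctrl.calibration(n); V=np.array(c["view"]); R,t=V[:3,:3],V[:3,3]
    uv=np.atleast_2d(uv).astype(float)
    r=np.c_[(uv[:,0]-c["cx"])/c["fx"],(uv[:,1]-c["cy"])/c["fy"],np.ones(len(uv))]@R
    o=-R.T@t
    return (o+r*((z-o[2])/r[:,2])[:,None])[:,:2]
def cloud(n,d):
    c=ctrl.calibration(n); V=np.array(c["view"]); v,u=np.mgrid[:480,:640]
    p=np.stack([(u-c["cx"])/c["fx"]*d,(v-c["cy"])/c["fy"]*d,d],-1)
    return (p-V[:3,3])@V[:3,:3]
def fit(p,r,c0):
    s=least_squares(lambda c:np.hypot(*(p-c).T)-r,c0,loss="soft_l1",f_scale=1.0)
    return s.x,np.median(np.abs(s.fun))
def outline(mask):
    cs,_=cv2.findContours(mask.astype(np.uint8),cv2.RETR_EXTERNAL,cv2.CHAIN_APPROX_NONE)
    return max(cs,key=len)[:,0,:]
def measure(im,show=False):
    g=cv2.cvtColor(im,cv2.COLOR_RGB2HSV); V=g[...,2]; S=g[...,1]
    box=np.zeros(V.shape,bool); box[150:230,305:385]=True
    k=plane("top",np.argwhere(box)[:,::-1],70)
    return g
E
python3 - <<'E'
from h import *
im=cv2.imread("pics/top0.png"); d=np.load("top0.npy")
P=cloud("top",d)
sub=P[155:230,310:385].reshape(-1,3)
print("z hist",np.histogram(sub[:,2],bins=[-20,-5,10,60,66,70,74,78,82,86,90,100,130,136,145])[0])
V=cv2.cvtColor(im,cv2.COLOR_BGR2GRAY)
print(V[150:228:3,346]); print(V[201,310:384:3]); print(V[185,310:384:3])
c=cv2.resize(im[145:295,300:400],None,fx=4,fy=4,interpolation=cv2.INTER_CUBIC); cv2.imwrite("pics/crop0.png",c)
for n,q in [("mug",(498,175)),("tum",(157,240)),("ram",(471,270)),("pink",(370,271)),("cup",(346,200)),("plate",(346,189))]:
    print(n,plane("top",q,{"cup":84,"plate":70,"pink":14}.get(n,90)))
E
```

```text
z hist [   8 3219   76   16  425  584   26   59  484   94   13  403   55  131]
[121 124 122 123  87  47  49  46  48  49 109 135  81 132 149 152 152 151
 147 104 145 153 153 136 133 120]
[123 119 134 136 103  81 153 152 137 114 140 152 151 152 138 110 102 149
 144  55 129 114 121 121 122]
[122 121 127 100  48  48  49  82 154 152 139  86  77  82  96 145 134  45
  47  49  50 121 123 123 123]
mug [[ 614.41996818 -318.71330779]]
tum [[491.10639749 287.95374448]]
ram [[ 443.30776433 -268.9605376 ]]
pink [[438.81571093 -96.72126551]]
cup [[566.61509544 -45.45896462]]
plate [[588.35056367 -46.18454243]]
```

View pics/crop0.png

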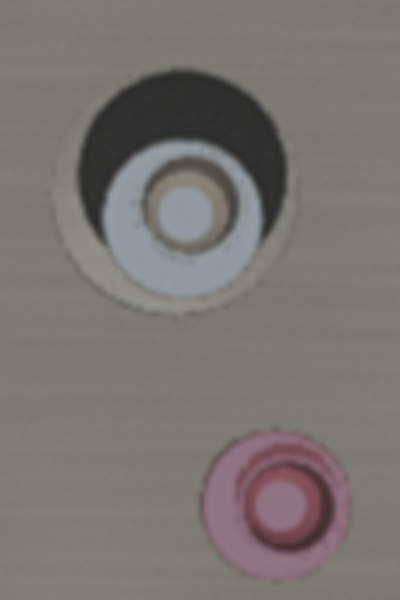

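The crop shows the white cup's saucer centred at crop (183,218), on the black disc centred at about (183,173). The pink one at (276,505) is separate. Next I fit circles to the outlines.

```bash
python3 - <<'E'
s=open("h.py").read(); s=s[:s.index("def measure")]
s+='''
def measure(bgr,d=None,save=None):
    f=8; x0,y0=300,145
    c=cv2.resize(bgr[y0:235,x0:395],None,fx=f,fy=f,interpolation=cv2.INTER_CUBIC).astype(int)
    px=lambda o:(o+0.5)/f-0.5+[x0,y0]
    op=lambda m:cv2.morphologyEx(m.astype(np.uint8),cv2.MORPH_OPEN,np.ones((9,9)))
    dark=op(c.max(2)<88); sau=op((c[...,0]-c[...,2]>8)&(c.max(2)>115))
    ps=plane("top",px(outline(sau)),82); cup,e1=fit(ps,36,ps.mean(0))
    pd=plane("top",px(outline(dark)),70)
    pd2=pd[np.hypot(*(pd-cup).T)>42]
    pl,e2=fit(pd2,48,[588,-46])
    rf=lambda p,c:least_squares(lambda q:np.hypot(*(p-q[:2]).T)-q[2],[*c,40],loss="soft_l1").x
    print("cup",cup,e1,"free",rf(ps,cup),"plate",pl,e2,"free",rf(pd2,pl),"need",pl-cup)
    if d is not None:
        P=cloud("top",d)[145:235,300:395].reshape(-1,3)
        q=P[(P[:,2]>79)&(P[:,2]<89)][:,:2]; h=cv2.convexHull(q.astype(np.float32))[:,0]; print("depth saucer",fit(h,36,cup),len(q))
        q=P[(P[:,2]>130)][:,:2]; h=cv2.convexHull(q.astype(np.float32))[:,0]; print("depth rim",fit(h,24,cup),len(q))
        q=P[(P[:,2]>64)&(P[:,2]<76)][:,:2]; h=cv2.convexHull(q.astype(np.float32))[:,0]; h=h[np.hypot(*(h-cup).T)>42]; print("depth plate",fit(h,48,pl))
    return cup,pl
'''
open("h.py","w").write(s)
E
python3 - <<'E'
from h import *
measure(cv2.imread("pics/top0.png"),np.load("top0.npy"))
E
```

```text
cup [567.58812995 -43.58824998] 2.2772979160630697 free [567.6012611  -43.4653902   33.21769578] plate [589.53156207 -44.74283444] 0.3137136588108369 free [590.03205394 -44.74843043  47.53405264] need [21.94343212 -1.15458446]
depth saucer (array([567.34846301, -44.32285012]), np.float64(0.4620558304010416)) 634
depth rim (array([566.41225362, -43.90480446]), np.float64(0.3336969953474487)) 234
depth plate (array([588.8334013 , -45.13998323]), np.float64(0.30514517974907207))
```

>>> send_rows(
  targets=[
    {"offset": [2, -3.5, 0], "spin": 0.1},
    {"offset": [4, -7, 0], "spin": 0.2},
    {"offset": [6, -10.5, 0], "spin": 0.3},
    {"offset": [8, -14, 0], "spin": 0.39},
    {"offset": [10, -17.5, 0], "spin": 0.39},
    {"offset": [12, -21, 0], "spin": 0.39},
    {"offset": [14, -24.5, 0], "spin": 0.39},
    {"offset": [15, -26.5, 0], "spin": 0.39},
  ],
  grip=0.35,
)

```text
time_s: 1.27
eef_pos: [351.4, 217.6, 202.8]
ee_rot: [0.0, 0.001, 1.0, -0.0]
force: [-0.2, 1.2, 0.9]
grip_width: 0.346
grip_force: 0.0
```

>>> send_rows(
  targets=[
    {"offset": [2, -3.5, 0], "spin": 0},
    {"offset": [4, -7, 0], "spin": 0},
    {"offset": [6, -10.5, 0], "spin": 0},
    {"offset": [8, -14, 0], "spin": 0},
    {"offset": [10, -17.5, 0], "spin": 0},
    {"offset": [12, -21, 0], "spin": 0},
    {"offset": [14, -24.5, 0], "spin": 0},
    {"offset": [15, -26.5, 0], "spin": 0},
  ],
)

```text
time_s: 1.93
eef_pos: [501.4, -48.1, 202.4]
ee_rot: [0.0, 0.002, 1.0, -0.0]
force: [0.2, 0.2, -0.3]
grip_width: 0.348
grip_force: 0.0
```

Run:
```python
from rig import ctrl
s=ctrl.sense(); print({k:s[k] for k in("time_s","eef_pos","ee_rot","force","grip_width")})
```

```text
{'time_s': 1.9333, 'eef_pos': array([501.36569895, -48.11914715, 202.39664057]), 'ee_rot': array([ 2.37508165e-04,  1.57043724e-03,  9.99998679e-01, -3.44507378e-04]), 'force': array([ 0.24925085,  0.24553771, -0.3092376 ]), 'grip_width': 0.3475241157914236}
```

>>> send_rows(
  targets=[
    {"offset": [0, 0, -2.5], "spin": 0},
    {"offset": [0, 0, -5], "spin": 0},
    {"offset": [0, 0, -7.5], "spin": 0},
    {"offset": [0, 0, -10], "spin": 0},
    {"offset": [0, 0, -11.5], "spin": 0},
    {"offset": [0, 0, -12.5], "spin": 0},
    {"offset": [0, 0, -12.9], "spin": 0},
    {"offset": [0, 0, -12.9], "spin": 0},
  ],
)

```text
time_s: 2.6
eef_pos: [500.0, -44.6, 73.4]
ee_rot: [-0.0, 0.0, 1.0, 0.0]
force: [0.1, 0.7, -0.6]
grip_width: 0.349
grip_force: 0.0
```

Run:
```python
from h import *
s=ctrl.sense(); print({k:s[k] for k in("time_s","eef_pos","force","grip_width")})
im,d=ctrl.capture("scene"); cv2.imwrite("pics/s1.png",cv2.resize(im[190:340,220:380,::-1],None,fx=4,fy=4,interpolation=cv2.INTER_CUBIC))
```

```text
{'time_s': 2.6, 'eef_pos': array([499.96178557, -44.56996461,  73.37307855]), 'force': array([ 0.10639692,  0.68597   , -0.61206568]), 'grip_width': 0.3492813482782127}
```

View pics/s1.png

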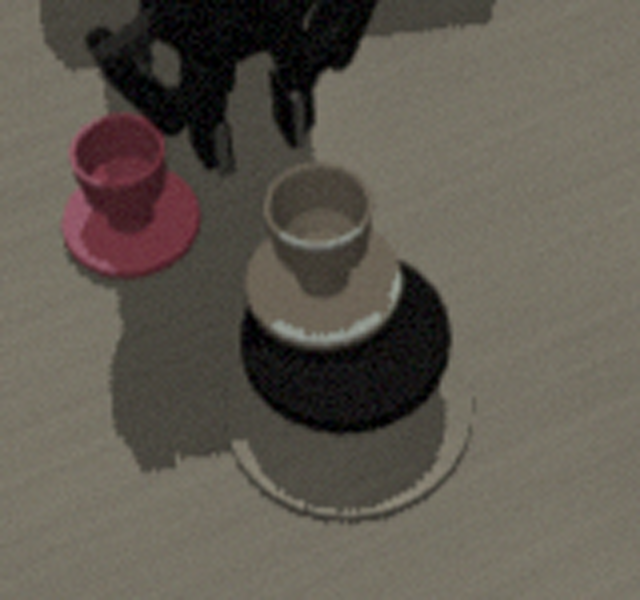

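The crop shows both fingertips, at (222,165) and (295,140), standing behind the cup at saucer height and clear of the pink cup. Now a slow approach.

>>> send_rows(
  targets=[
    {"offset": [0.3, 0, 0], "spin": 0},
    {"offset": [0.6, 0, 0], "spin": 0},
    {"offset": [0.9, 0, 0], "spin": 0},
    {"offset": [1.2, 0, 0], "spin": 0},
    {"offset": [1.4, 0, 0], "spin": 0},
    {"offset": [1.6, 0, 0], "spin": 0},
    {"offset": [1.7, 0, 0], "spin": 0},
    {"offset": [1.8, 0, 0], "spin": 0},
  ],
)

```text
time_s: 3.32
eef_pos: [518.1, -44.6, 73.6]
ee_rot: [-0.0, 0.0, 1.0, 0.0]
force: [-0.4, 0.6, -0.3]
grip_width: 0.349
grip_force: 0.0
```

>>> send_rows(
  targets=[
    {"offset": [0.08, 0, 0], "spin": 0},
    {"offset": [0.16, 0, 0], "spin": 0},
    {"offset": [0.24, 0, 0], "spin": 0},
    {"offset": [0.32, 0, 0], "spin": 0},
    {"offset": [0.4, 0, 0], "spin": 0},
    {"offset": [0.48, 0, 0], "spin": 0},
    {"offset": [0.56, 0, 0], "spin": 0},
    {"offset": [0.64, 0, 0], "spin": 0},
  ],
)

```text
time_s: 3.98
eef_pos: [524.5, -44.6, 73.6]
ee_rot: [0.0, 0.0, 1.0, -0.0]
force: [0.3, 0.0, 0.7]
grip_width: 0.348
grip_force: 0.0
```

>>> send_rows(
  targets=[
    {"offset": [0.08, 0, 0], "spin": 0},
    {"offset": [0.16, 0, 0], "spin": 0},
    {"offset": [0.24, 0, 0], "spin": 0},
    {"offset": [0.32, 0, 0], "spin": 0},
    {"offset": [0.4, 0, 0], "spin": 0},
    {"offset": [0.48, 0, 0], "spin": 0},
    {"offset": [0.56, 0, 0], "spin": 0},
    {"offset": [0.64, 0, 0], "spin": 0},
  ],
)

```text
time_s: 4.65
eef_pos: [530.9, -44.6, 73.6]
ee_rot: [0.0, 0.0, 1.0, -0.0]
force: [0.5, -0.4, 0.1]
grip_width: 0.347
grip_force: 0.0
```

Run:
```python
from h import *
im,d=ctrl.capture("scene"); cv2.imwrite("pics/s2.png",cv2.resize(im[190:340,220:380,::-1],None,fx=4,fy=4,interpolation=cv2.INTER_CUBIC))
im,d=ctrl.capture("top"); cv2.imwrite("pics/t2.png",cv2.resize(im[145:245,290:400,::-1],None,fx=5,fy=5,interpolation=cv2.INTER_CUBIC)); cv2.imwrite("t2raw.png",im[:,:,::-1])
```

```text
(no output)
```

View pics/s2.png

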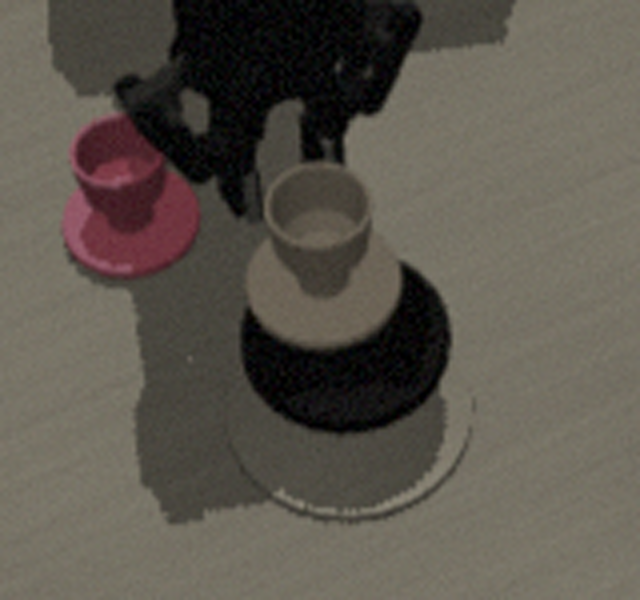

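View pics/t2.png

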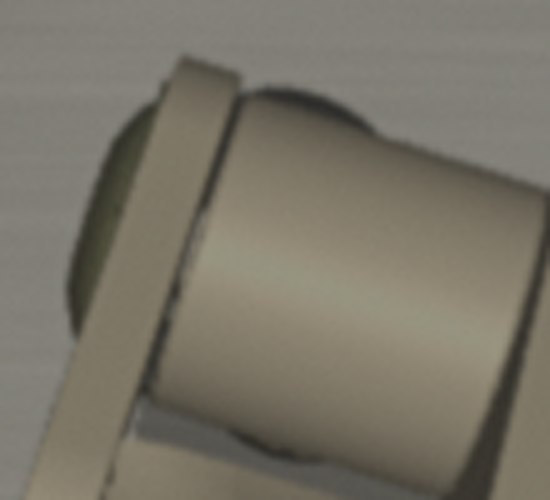

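The scene crop shows the fingers just behind the saucer and the cup not yet moved. In the top view the wrist hides the cup, so I'll track it with the scene depth.

```bash
cat >> h.py <<'E'

def scup(bgr,d,c0=(567,-44)):
    P=cloud("scene",d); bright=bgr.max(2)>45
    m=bright&(P[...,2]>131)&(P[...,2]<143)&(np.hypot(P[...,0]-575,P[...,1]+44)<50)
    p=P[m][:,:2]; h=cv2.convexHull(p.astype(np.float32))[:,0]; a=fit(h,24,np.array(c0))
    m=bright&(P[...,2]>78)&(P[...,2]<90)&(P[...,0]>540)&(np.hypot(P[...,0]-575,P[...,1]+44)<60)
    q=P[m][:,:2]; h=cv2.convexHull(q.astype(np.float32))[:,0]; h=h[h[:,0]>a[0][0]+5]; b=fit(h,36,a[0])
    print("scene rim",a,len(p),"saucer",b)
def now():
    im,d=ctrl.capture("scene"); scup(im[:,:,::-1],d); s=ctrl.sense(); print(s["time_s"],s["eef_pos"],s["force"]); return im,d
E
python3 - <<'E'
from h import *
scup(cv2.imread("pics/scene0.png"),np.load("scene0.npy")); now(); now()
E
```

```text
scene rim (array([567.92017598, -44.27267124]), np.float64(0.20324092255918558)) 248 saucer (array([567.63637542, -45.42182677]), np.float64(0.3238804636750032))
scene rim (array([566.82004327, -44.8982973 ]), np.float64(0.5718014704783094)) 261 saucer (array([567.54422804, -45.06305993]), np.float64(0.3152745607544176))
4.8 [530.83160416 -44.582815    73.58658592] [-0.30539291  0.46651174  0.00074124]
scene rim (array([567.17271976, -44.71283025]), np.float64(0.4559684292911541)) 261 saucer (array([567.57810471, -44.69892398]), np.float64(0.5820332435481532))
4.85 [530.80076712 -44.55798923  73.57670214] [ 0.83067048  0.65124768 -0.48283728]
```

>>> send_rows(
  targets=[
    {"offset": [0.08, 0, 0], "spin": 0},
    {"offset": [0.16, 0, 0], "spin": 0},
    {"offset": [0.24, 0, 0], "spin": 0},
    {"offset": [0.32, 0, 0], "spin": 0},
    {"offset": [0.4, 0, 0], "spin": 0},
    {"offset": [0.48, 0, 0], "spin": 0},
    {"offset": [0.56, 0, 0], "spin": 0},
    {"offset": [0.64, 0, 0], "spin": 0},
  ],
)

```text
time_s: 5.52
eef_pos: [537.3, -44.6, 73.6]
ee_rot: [-0.0, 0.0, 1.0, 0.0]
force: [0.1, -0.2, -0.2]
grip_width: 0.352
grip_force: 0.0
```

Run:
```python
from h import *
now(); now()
```

```text
scene rim (array([566.52287462, -45.0408867 ]), np.float64(0.6034179366187331)) 263 saucer (array([567.72281215, -45.56816222]), np.float64(0.3176029661679607))
5.5667 [537.39729215 -44.58869249  73.60553741] [-0.48526993  0.20352671  0.47991848]
scene rim (array([567.02512736, -44.73049416]), np.float64(0.905007891220583)) 261 saucer (array([567.74985435, -44.9378626 ]), np.float64(0.3875839206146239))
5.6167 [537.30925102 -44.59432087  73.58615729] [-0.26583977  1.0728459   0.00574137]
```

The cup hasn't moved although contact was due at 524, so I'll check the fingertip height and shape before going on.

Run:
```python
from h import *
im,d=ctrl.capture("scene"); P=cloud("scene",d)
m=(im.max(2)<60)&(P[...,0]>505)&(P[...,0]<565)&(P[...,2]>60)&(P[...,2]<130)&(abs(P[...,1]+44)<60)
Q=P[m]
for z in range(70,130,6):
    s=Q[(Q[:,2]>=z)&(Q[:,2]<z+6)]
    for side,t in (("L",s[s[:,1]>-44.6]),("R",s[s[:,1]<-44.6])):
        if len(t): print(z,side,len(t),"x",np.percentile(t[:,0],[2,98]).round(),"y",np.percentile(t[:,1],[2,98]).round())
cv2.imwrite("pics/s3.png",cv2.resize(im[210:290,250:340,::-1],None,fx=7,fy=7,interpolation=cv2.INTER_CUBIC)*1)
```

```text
70 R 9 x [558. 565.] y [-84. -79.]
100 R 1 x [539. 539.] y [-66. -66.]
106 R 8 x [543. 547.] y [-69. -62.]
112 L 1 x [528. 528.] y [-30. -30.]
112 R 16 x [540. 547.] y [-73. -63.]
118 L 4 x [528. 543.] y [-30. -17.]
118 R 23 x [532. 553.] y [-74. -57.]
124 L 10 x [529. 544.] y [-30. -17.]
124 R 21 x [533. 554.] y [-74. -57.]
```

View pics/s3.png

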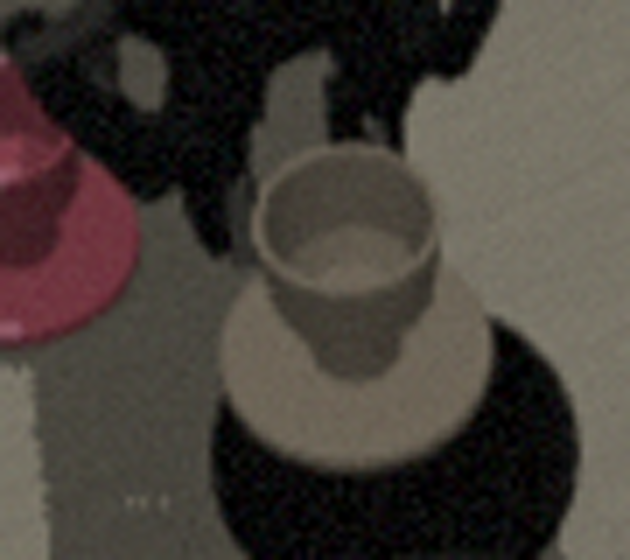

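Run:
```python
from h import *
im,d=ctrl.capture("scene"); P=cloud("scene",d)
for v in range(234,252): print(v,[("%d,%d,%d"%tuple(P[v,u])) for u in range(278,289)])
```

```text
234 ['545,-73,149', '546,-72,150', '547,-70,149', '548,-69,150', '548,-67,149', '549,-66,150', '547,-63,145', '544,-60,140', '437,-17,0', '440,-16,2', '439,-13,0']
235 ['543,-72,144', '548,-72,149', '549,-71,149', '549,-69,148', '549,-68,148', '548,-65,145', '547,-63,143', '545,-60,139', '441,-19,2', '440,-16,0', '548,-56,140']
236 ['543,-73,142', '549,-73,148', '548,-71,145', '547,-69,144', '548,-67,143', '546,-65,140', '546,-63,138', '548,-62,140', '443,-20,1', '548,-58,139', '548,-56,137']
237 ['542,-73,138', '542,-71,136', '544,-70,138', '542,-67,134', '542,-65,133', '547,-65,139', '546,-63,136', '547,-61,136', '546,-59,134', '550,-59,138', '551,-58,138']
238 ['542,-73,135', '543,-71,134', '543,-70,134', '543,-68,133', '545,-67,135', '546,-65,135', '547,-64,135', '547,-62,133', '547,-60,133', '551,-60,137', '551,-58,135']
239 ['541,-73,131', '544,-72,133', '542,-69,130', '542,-68,129', '542,-66,127', '547,-66,134', '546,-64,131', '547,-62,131', '554,-63,139', '554,-61,139', '553,-59,136']
240 ['542,-73,129', '543,-72,130', '542,-70,127', '543,-68,127', '542,-66,125', '547,-66,131
[... 1165 characters left out ...]
544,-66,108', '547,-65,110', '547,-64,109', '546,-61,107', '566,-67,134', '571,-67,139']
248 ['464,-48,1', '466,-47,2', '468,-45,4', '469,-43,3', '468,-41,1', '469,-39,1', '471,-38,2', '471,-35,0', '473,-34,2', '562,-66,125', '569,-67,134']
249 ['465,-49,0', '467,-47,0', '469,-46,2', '470,-44,1', '470,-42,0', '472,-40,1', '471,-38,0', '473,-36,0', '534,-57,84', '536,-56,85', '568,-67,130']
250 ['467,-50,-1', '469,-49,0', '471,-47,0', '473,-45,2', '474,-44,2', '474,-42,1', '473,-39,-1', '535,-60,83', '538,-59,87', '539,-57,86', '568,-66,126']
251 ['471,-52,1', '473,-50,1', '473,-48,0', '475,-47,2', '475,-44,1', '476,-42,0', '477,-41,1', '539,-61,86', '538,-59,84', '539,-57,84', '565,-66,120']
```

The depth puts the fingertips at z≈107 instead of 74, level with the bowl. I'm backing off at once, then shutting the fingers to see where the tips really are.

>>> send_rows(
  targets=[
    {"offset": [-0.5, 0, 0], "spin": 0},
    {"offset": [-1.5, 0, 0], "spin": 0},
    {"offset": [-2.5, 0, 0], "spin": 0},
    {"offset": [-3.5, 0, 0], "spin": 0},
    {"offset": [-4.2, 0, 0], "spin": 0},
    {"offset": [-4.2, 0, 0], "spin": 0},
  ],
)

```text
time_s: 6.22
eef_pos: [494.1, -44.4, 73.7]
ee_rot: [-0.0, 0.0, 1.0, 0.0]
force: [0.3, -0.8, 0.2]
grip_width: 0.348
grip_force: 0.0
```

```bash
cat >> h.py <<'E'

def hand():
    im,d=ctrl.capture("scene"); P=cloud("scene",d); s=ctrl.sense(); e=s["eef_pos"]; print(s["time_s"],e,s["grip_width"])
    m=(np.abs(P[...,0]-e[0])<60)&(np.abs(P[...,1]-e[1])<65)&(P[...,2]>20)&(im.max(2)<90)&~((P[...,0]>e[0]+22)&(P[...,2]<142))
    Q=P[m]
    for z in range(30,200,6):
        t=Q[(Q[:,2]>=z)&(Q[:,2]<z+6)]-[e[0],e[1],0]
        if len(t)>1: print(z,len(t),"x",np.percentile(t[:,0],[3,97]).round(),"y",np.percentile(t[:,1],[3,97]).round())
    return im,d
E
python3 - <<'E'
from h import *
hand()
E
```

```text
6.2667 [494.91801961 -44.62448688  73.79704928] 0.34726941882454604
30 3 x [-43. -41.] y [-56. -52.]
36 7 x [-41. -36.] y [-63. -40.]
42 23 x [-48. -35.] y [-62. -34.]
48 26 x [-45. -34.] y [-64. -34.]
54 24 x [-46. -32.] y [-64. -33.]
60 29 x [-58. -32.] y [-64. -30.]
66 18 x [-54. -32.] y [-63. -30.]
102 10 x [-10.   8.] y [-21.  19.]
108 29 x [-8. 10.] y [-25.  25.]
114 37 x [-9. 11.] y [-29.  26.]
120 39 x [-6.  9.] y [-29.  25.]
126 45 x [-11.  10.] y [-29.  26.]
132 47 x [-10.  10.] y [-29.  27.]
138 38 x [-10.  10.] y [-29.  20.]
144 41 x [-4. 11.] y [-38.  35.]
150 96 x [-11.  12.] y [-44.  42.]
156 154 x [-11.  12.] y [-43.  46.]
162 97 x [-12.  12.] y [-49.  49.]
168 98 x [-12.  16.] y [-53.  52.]
174 107 x [-11.  16.] y [-55.  54.]
180 114 x [-3. 16.] y [-57.  55.]
186 119 x [ 2. 16.] y [-60.  59.]
192 148 x [ 1. 17.] y [-62.  58.]
198 224 x [-11.  18.] y [-64.  63.]
```

>>> send_rows(
  targets=[
    {"offset": [0, 0, 0], "spin": 0},
    {"offset": [0, 0, 0], "spin": 0},
    {"offset": [0, 0, 0], "spin": 0},
    {"offset": [0, 0, 0], "spin": 0},
    {"offset": [0, 0, 0], "spin": 0},
    {"offset": [0, 0, 0], "spin": 0},
  ],
  grip=0,
  squeeze=20,
)

```text
time_s: 6.77
eef_pos: [495.3, -44.6, 73.5]
ee_rot: [-0.0, 0.0, 1.0, -0.0]
force: [0.1, -0.5, -0.8]
grip_width: -0.003
grip_force: 0.0
```

Run:
```python
from h import *
im,d=hand(); np.save("s4.npy",d); cv2.imwrite("pics/s4.png",cv2.convertScaleAbs(cv2.resize(im[150:300,200:360,::-1],None,fx=4.5,fy=4,interpolation=cv2.INTER_CUBIC),alpha=1.8))
```

```text
6.8167 [495.26041438 -44.56278286  73.56482675] -0.0021681499482204534
30 2 x [-45. -44.] y [-57. -56.]
36 5 x [-41. -37.] y [-61. -44.]
42 25 x [-60. -35.] y [-64. -32.]
48 26 x [-46. -34.] y [-64. -34.]
54 30 x [-58. -33.] y [-64. -31.]
60 33 x [-58. -32.] y [-63. -30.]
66 11 x [-54. -33.] y [-63. -30.]
102 3 x [ 3. 10.] y [-7. -2.]
108 22 x [ 5. 11.] y [-10.  11.]
114 33 x [-5. 10.] y [-14.  12.]
120 36 x [-4. 11.] y [-14.  12.]
126 34 x [-3. 11.] y [-14.  12.]
132 31 x [ 2. 11.] y [-14.  12.]
138 23 x [ 2. 11.] y [-15.   9.]
144 46 x [ 3. 13.] y [-18.  23.]
150 94 x [-8. 12.] y [-30.  29.]
156 158 x [-9. 12.] y [-34.  36.]
162 80 x [-10.  12.] y [-39.  40.]
168 97 x [-8. 17.] y [-45.  44.]
174 118 x [-4. 17.] y [-49.  48.]
180 118 x [ 2. 17.] y [-53.  52.]
186 148 x [ 2. 17.] y [-60.  55.]
192 236 x [-12.  17.] y [-61.  58.]
198 166 x [-5. 19.] y [-57.  55.]
```

View pics/s4.png

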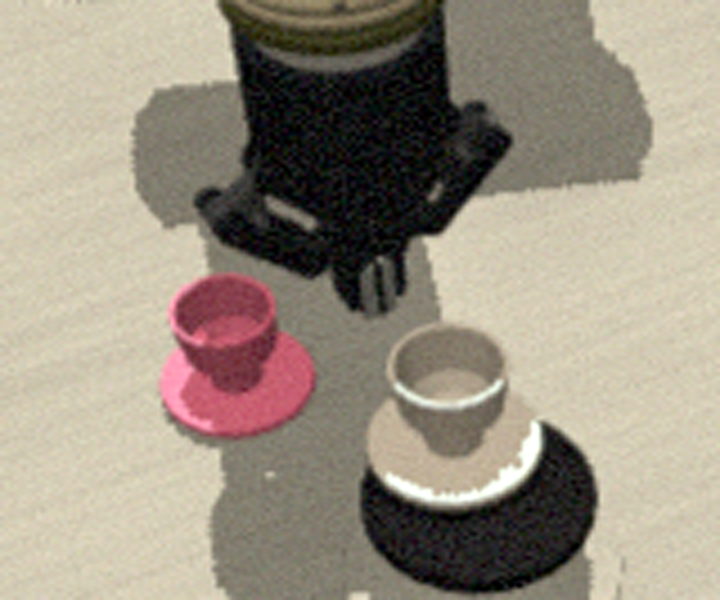

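Now the tips show at z≈104 with the reported TCP at 73.6, so the hand really sits about 30 mm higher than its reading. The x and y readings agree. I'll reopen to 0.35, lower, and check against depth.

>>> send_rows(
  targets=[
    {"offset": [0, 0, -0.4], "spin": 0},
    {"offset": [0, 0, -0.8], "spin": 0},
    {"offset": [0, 0, -1.2], "spin": 0},
    {"offset": [0, 0, -1.6], "spin": 0},
    {"offset": [0, 0, -2.0], "spin": 0},
    {"offset": [0, 0, -2.4], "spin": 0},
    {"offset": [0, 0, -2.6], "spin": 0},
    {"offset": [0, 0, -2.6], "spin": 0},
  ],
  grip=0.35,
)

```text
time_s: 7.48
eef_pos: [494.9, -44.5, 47.0]
ee_rot: [-0.0, 0.0, 1.0, 0.0]
force: [0.6, 0.0, 0.1]
grip_width: 0.35
grip_force: 0.0
```

Run:
```python
from h import *
for i in range(2):
    im,d=ctrl.capture("scene"); P=cloud("scene",d); s=ctrl.sense(); e=s["eef_pos"]
    m=(np.abs(P[...,0]-e[0])<14)&(np.abs(P[...,1]-e[1])<35)&(P[...,2]>40)&(P[...,2]<140)
    for sg in (1,-1):
        q=P[m&(sg*(P[...,1]-e[1])>0)]; o=q[np.argsort(q[:,2])]; print(s["time_s"],e.round(1),sg,o[:6].round().tolist())
    print(s["force"],s["grip_width"])
```

```text
7.5333 [495.1 -44.6  47.4] 1 [[488.0, -30.0, 77.0], [497.0, -30.0, 78.0], [484.0, -30.0, 79.0], [483.0, -29.0, 80.0], [494.0, -30.0, 80.0], [489.0, -30.0, 81.0]]
7.5333 [495.1 -44.6  47.4] -1 [[503.0, -64.0, 80.0], [504.0, -62.0, 80.0], [504.0, -66.0, 82.0], [504.0, -60.0, 82.0], [501.0, -67.0, 83.0], [500.0, -71.0, 84.0]]
[-0.02154616 -0.50599908  1.11664846] 0.3470873584676759
7.5833 [495.2 -44.6  47.6] 1 [[488.0, -30.0, 77.0], [498.0, -30.0, 79.0], [485.0, -30.0, 80.0], [498.0, -30.0, 82.0], [495.0, -31.0, 82.0], [490.0, -30.0, 82.0]]
7.5833 [495.2 -44.6  47.6] -1 [[503.0, -66.0, 81.0], [500.0, -67.0, 81.0], [504.0, -62.0, 83.0], [506.0, -65.0, 84.0], [504.0, -60.0, 84.0], [504.0, -64.0, 84.0]]
[ 0.64551219 -0.48832365 -0.87550367] 0.3517940448616249
```

>>> send_rows(
  targets=[
    {"offset": [0, 0, -0.3], "spin": 0},
    {"offset": [0.4, 0, -0.3], "spin": 0},
    {"offset": [0.8, 0, -0.3], "spin": 0},
    {"offset": [1.2, 0, -0.3], "spin": 0},
    {"offset": [1.6, 0, -0.3], "spin": 0},
    {"offset": [2.0, 0, -0.3], "spin": 0},
    {"offset": [2.2, 0, -0.3], "spin": 0},
    {"offset": [2.3, 0, -0.3], "spin": 0},
  ],
)

```text
time_s: 8.25
eef_pos: [518.5, -44.6, 44.6]
ee_rot: [0.0, 0.0, 1.0, -0.0]
force: [-0.5, 0.4, 0.0]
grip_width: 0.35
grip_force: 0.0
```

>>> send_rows(
  targets=[
    {"offset": [0.08, 0, 0], "spin": 0},
    {"offset": [0.16, 0, 0], "spin": 0},
    {"offset": [0.24, 0, 0], "spin": 0},
    {"offset": [0.32, 0, 0], "spin": 0},
    {"offset": [0.4, 0, 0], "spin": 0},
    {"offset": [0.48, 0, 0], "spin": 0},
    {"offset": [0.56, 0, 0], "spin": 0},
    {"offset": [0.64, 0, 0], "spin": 0},
  ],
)

```text
time_s: 8.92
eef_pos: [524.7, -44.6, 44.6]
ee_rot: [0.0, 0.0, 1.0, -0.0]
force: [0.1, 0.8, -0.1]
grip_width: 0.349
grip_force: 0.2
```

>>> send_rows(
  targets=[
    {"offset": [0.08, 0, 0], "spin": 0},
    {"offset": [0.16, 0, 0], "spin": 0},
    {"offset": [0.24, 0, 0], "spin": 0},
    {"offset": [0.32, 0, 0], "spin": 0},
    {"offset": [0.4, 0, 0], "spin": 0},
    {"offset": [0.48, 0, 0], "spin": 0},
    {"offset": [0.56, 0, 0], "spin": 0},
    {"offset": [0.56, 0, 0], "spin": 0},
  ],
)

```text
time_s: 9.58
eef_pos: [530.4, -44.6, 44.6]
ee_rot: [0.0, 0.0, 1.0, -0.0]
force: [-1.1, -0.4, 0.2]
grip_width: 0.353
grip_force: 0.1
```

Run:
```python
from h import *
now(); now()
```

```text
scene rim (array([573.28777302, -45.19055331]), np.float64(0.5267018682865814)) 248 saucer (array([572.95456363, -45.41617457]), np.float64(0.15787227087594502))
9.6333 [530.31525649 -44.59098804  44.58290108] [-0.50468019 -0.51489362  0.17599482]
scene rim (array([573.35355667, -45.11377883]), np.float64(0.32367257873303146)) 247 saucer (array([573.08349142, -45.32836949]), np.float64(0.21173482037821145))
9.6833 [530.29952939 -44.59880855  44.60723037] [ 0.24331865 -0.04209078 -0.74175305]
```

The cup now follows the fingers and has moved from x 567.6 to 573.1. About 16 mm remain.

>>> send_rows(
  targets=[
    {"offset": [0.09, 0, 0], "spin": 0},
    {"offset": [0.18, 0, 0], "spin": 0},
    {"offset": [0.27, 0, 0], "spin": 0},
    {"offset": [0.36, 0, 0], "spin": 0},
    {"offset": [0.45, 0, 0], "spin": 0},
    {"offset": [0.54, 0, 0], "spin": 0},
    {"offset": [0.63, 0, 0], "spin": 0},
    {"offset": [0.72, 0, 0], "spin": 0},
  ],
)

```text
time_s: 10.35
eef_pos: [537.5, -44.6, 44.6]
ee_rot: [-0.0, 0.0, 1.0, -0.0]
force: [0.6, 0.0, 0.3]
grip_width: 0.35
grip_force: 0.4
```

Run:
```python
from h import *
now()
```

```text
scene rim (array([580.38343566, -45.53182292]), np.float64(0.3120681639217793)) 245 saucer (array([580.24879081, -45.77838727]), np.float64(0.6126886172219272))
10.4 [537.62707887 -44.58545818  44.61395731] [-0.56773093 -0.42727471  0.26666876]
```

>>> send_rows(
  targets=[
    {"offset": [0.09, 0, 0], "spin": 0},
    {"offset": [0.18, 0, 0], "spin": 0},
    {"offset": [0.27, 0, 0], "spin": 0},
    {"offset": [0.36, 0, 0], "spin": 0},
    {"offset": [0.45, 0, 0], "spin": 0},
    {"offset": [0.54, 0, 0], "spin": 0},
    {"offset": [0.63, 0, 0], "spin": 0},
    {"offset": [0.72, 0, 0], "spin": 0},
  ],
)

```text
time_s: 11.07
eef_pos: [544.7, -44.6, 44.6]
ee_rot: [-0.0, 0.0, 1.0, -0.0]
force: [-0.5, 0.2, 0.1]
grip_width: 0.351
grip_force: 0.3
```

Run:
```python
from h import *
now(); now()
```

```text
scene rim (array([587.4457142 , -45.13339468]), np.float64(0.27920687408124323)) 247 saucer (array([587.2686623, -45.565159 ]), np.float64(0.30979332132622517))
11.1167 [544.83787177 -44.61286156  44.61074229] [-0.55595033 -0.0132033  -0.59095379]
scene rim (array([587.26848431, -45.50526121]), np.float64(0.35217757022052254)) 248 saucer (array([587.65683858, -45.38382126]), np.float64(0.3519444177962683))
11.1667 [544.76624416 -44.57473186  44.6029282 ] [ 0.12946418 -0.08567792 -0.22488117]
```

Two more mm, then back off, rise, and move aside so the top camera can see.

>>> send_rows(
  targets=[
    {"offset": [0.08, 0, 0], "spin": 0},
    {"offset": [0.16, 0, 0], "spin": 0},
    {"offset": [0.2, 0, 0], "spin": 0},
    {"offset": [0.2, 0, 0], "spin": 0},
    {"offset": [0.0, 0, 0], "spin": 0},
    {"offset": [-0.5, 0, 0], "spin": 0},
    {"offset": [-1.5, 0, 0], "spin": 0},
    {"offset": [-3.5, 0, 0], "spin": 0},
  ],
)

```text
time_s: 11.83
eef_pos: [509.9, -44.7, 44.6]
ee_rot: [0.001, 0.0, 1.0, -0.0]
force: [0.2, -0.7, -0.7]
grip_width: 0.353
grip_force: 0.0
```

>>> send_rows(
  targets=[
    {"offset": [-1, 0, 1], "spin": 0},
    {"offset": [-1.5, 0, 4], "spin": 0},
    {"offset": [-1.5, 0, 7.5], "spin": 0},
    {"offset": [-1.5, 0, 11], "spin": 0},
    {"offset": [-1.5, 2, 14], "spin": 0},
    {"offset": [-2, 5, 15], "spin": 0},
    {"offset": [-4, 8, 15], "spin": 0},
    {"offset": [-6, 11, 15], "spin": 0},
  ],
)

```text
time_s: 12.5
eef_pos: [448.9, 66.3, 195.1]
ee_rot: [0.001, 0.001, 1.0, -0.0]
force: [-0.2, 0.7, 0.0]
grip_width: 0.35
grip_force: 0.0
```

>>> send_rows(
  targets=[
    {"offset": [-2, 3.5, 0], "spin": 0},
    {"offset": [-4, 7, 0], "spin": 0},
    {"offset": [-6, 10.5, 0], "spin": 0},
    {"offset": [-8, 14, 0], "spin": 0},
    {"offset": [-10, 17, 0], "spin": 0},
    {"offset": [-11, 19, 0], "spin": 0},
    {"offset": [-12, 20, 0], "spin": 0},
    {"offset": [-12, 20, 0], "spin": 0},
  ],
)

```text
time_s: 13.17
eef_pos: [327.8, 266.7, 194.6]
ee_rot: [-0.0, -0.001, 1.0, 0.0]
force: [-0.2, -1.2, 0.3]
grip_width: 0.349
grip_force: 0.0
```

Run:
```python
from h import *
im,d=ctrl.capture("top"); cv2.imwrite("pics/t5.png",im[:,:,::-1]); measure(im[:,:,::-1],d); now()
```

```text
cup [589.53628258 -44.26469236] 1.8912964264086014 free [589.3795368  -44.16446401  33.42164481] plate [589.91818016 -44.68462661] 0.5881891438102649 free [589.90956279 -44.68622179  47.41907359] need [ 0.38189758 -0.41993425]
depth saucer (array([589.30889587, -44.79177761]), np.float64(0.4427528897123274)) 626
depth rim (array([588.24698148, -44.42908279]), np.float64(0.27403686210514877)) 219
depth plate (array([589.60228964, -45.13762012]), np.float64(0.4516802620807283))
scene rim (array([589.7812457 , -45.42894467]), np.float64(0.3701194168566371)) 250 saucer (array([589.42366522, -45.15662193]), np.float64(0.2487100520634975))
13.2667 [329.49113282 265.22029079 194.59600974] [ 0.40321949  0.27291211 -0.46310364]
```

View pics/t5.png

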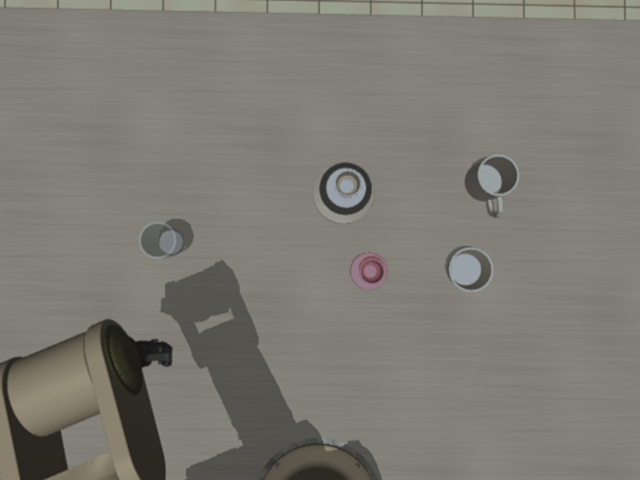

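The cup at (346,188) is centred on the plate to under 1 mm, the bystanders are where they were, and the hand is clear at (150,352).

```bash
python3 -c "
from rig import ctrl; print(ctrl.finish_job())"
```

```text
the job is handed in; nothing more can be done
None
```

The egg cup stands upright within about 1 mm of the stand's middle by the camera, the mug, tumbler and ramekin look unmoved, the hand is clear, and the job is handed in at about 13 s (no verdict was returned).

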